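Bring the requested jar round on the supplies carousel and hold it there

ROBOT

A 6-joint arm with a two-finger parallel gripper is mounted at the origin on the work surface. World frame = base frame: x ahead of the robot, y to its left, z up, the work surface at z = 0. Lengths are in m, angles in rad, forces in N, time in s.
With the tool pointing down it reaches from about 0.35 to 0.775 m from the base axis. Payload 7.3 kg.
Tool frame: the origin (TCP) lies at the centre of the arm's flange, where the gripper is bolted on; the fingertips stand 178 mm ahead of it and the grasp point (between the pads) lies 159 mm ahead of it; z points along the fingers, y is the line along which they close (so a half turn about z gives the same grasp; the last joint's range is limited). The gripper opens to 92 mm and grips with 3 to 60 N. Pads are 19 mm wide; open, the fingers measure 130 mm over their backs; the gripper's body (75 mm by 190 mm) begins 47 mm behind the grasp point.
Start: joints at [1.011, 0.342, 1.524, -0, 1.275, -0.146], TCP at [0.211, 0.481, 0.405] pointing down, gripper open.
Joint ranges: [-2.53, 2.53], [-0.77, 2.02], [0.04, 2.7], [-1, 4.14], [0.28, 2.66], [-3.11, 3.11]. Speed limits (rad/s): [2.57, 2.57, 3.14, 3.14, 3.14, 3.14].

INTERFACE

Orientations are given as [roll, pitch, yaw] about the fixed x, y, z axes, in that order (R = Rz(yaw) Ry(pitch) Rx(roll)).
In Python, from cell import robot, camrig, hand_in gives the robot as it stands (robot), with the cameras (camrig) and the job as plain functions.
- The arm moves only by the tool pendant, called in YAML: its name, and indented under it one key for each argument. Schema: {"type":"object","properties":{"ticks":{"type":"array","items":{"type":"array","prefixItems":[{"type":"array","items":{"type":"number"},"minItems":3,"maxItems":3},{"type":"array","items":{"type":"number"},"minItems":3,"maxItems":3}],"minItems":2,"maxItems":2},"minItems":1,"maxItems":8},"aperture":{"type":"number"},"grip_n":{"type":"number"},"only":{"type":"string"},"quiet":{"type":"boolean"},"lines":{"type":"string"}},"required":["ticks"],"additionalProperties":false}. ticks is a list of rows, 1 to 8 of them, each written [[dx, dy, dz], [rx, ry, rz]]: dx, dy, dz in m, then a rotation vector rx, ry, rz in rad; each row shifts and turns the commanded pose from where the row before left it, along the tool's axes as they then stand; what a row does not reach is not made up. A row lasts 1/12 s, in which the tool goes at most 0.0417 m and 0.125 rad, less where a joint would pass 70% of its speed; a pose out of reach is approached as far as the arm can. aperture is the finger opening in m, set as the call begins (left out keeps the last). The fingers move at their own pace and stop on an object; grip_n is the grip in N (left out, the last holds). Time passes only in rows, so rows that do not move let the fingers close. The tool returns the time, the measured TCP pose, the force, the opening and the grip force at its end. only (a regular expression) keeps the lines of the reply that match it, lines (a string "A,B") keeps lines A to B, and quiet returns only ok. Input that does not fit is refused with a message, and nothing moves.
- robot.observe(): the state, without advancing time (a new reading comes with each control period).
- camrig.read_camera(name): name is "side" or "top"; returns a dict with "image" (480x640x3 uint8, red, green, blue), "fx", "fy", "cx", "cy" (pixels), "pose" (4x4, takes a point from camera to world coordinates). Camera axes: x right, y down, z forward; pixel columns grow to the right and rows downward; lengths in m; the calibration is good to about 2 mm. A picture is of the moment at which its call begins. There is no depth.
- hand_in(): hands the job in; it is judged then, once.
The state is a dict: "time": time; "qpos": joint angles; "qvel": joint speeds; "joint_efforts": joint torques, N m; "tool_pos": TCP position; "tool_rot": TCP orientation; "contact_force": force on the tool from outside, world axes, zero at the start; "torque": the same for the moment, N m; "opening": finger opening in m; "grip_force": force on a finger pad.
Only numpy, scipy, OpenCV 4.12 (cv2) and the standard library are available. Lean on these libraries where they do the work, as an engineer would, in place of code of your own. Each camera call takes 0.05 s, during which the arm holds its last target. There are 200 camera calls.

TASK

The memo pad lying in the green request tray shows the colour wanted. Turn the supplies carousel until the jar whose lid has that colour stands squarely at the green pointer on the carousel's base, and hold the carousel still there: finish while still gripping it, without letting go. Leave the pads and the glue stick where they are.

Things in the scene. Friction and masses are not known exactly. Their poses are not given: they have to be found in the camera images.
- base: white round base of the carousel, 220 mm across and 20 mm high, fixed to the table (place and yaw vary); origin on the carousel's axis at table height; its +x axis points along the green pointer, a flat tab 22 mm wide and 12 mm high that sticks out from under the turntable to 175 mm from the axis, roughly away from the robot
- pointer (a point): near the tip of the green pointer, on its top, 170 mm from the carousel's axis and 12 mm above the table
- carousel: turntable: plywood disc 240 mm across, top 31 mm above the table; turns freely either way about the vertical (well damped, friction 0.04 N m, no detent, spring or end stop within a full turn) and stays where it is left. Carries four fixed lidded jars 90 degrees apart and a central handle. Origin on the axis at table height; x points at the white jar, along the handle's bar; y at the blue jar
- handle (a point): centre of the carousel's handle, on the axis, 147.5 mm above the table: a black upright bar 80 mm long (along the carousel's x), 14 mm thick (along its y), 35 mm high (130 to 165 mm above the table), on a steel column 16 mm across; grip the bar above its underside, clear of the column; the jar lids end 25 mm below the bar's underside
- jar_white (a point): top centre of the white lid (56 mm across, 16 mm high) of a clear jar fixed on the carousel, 83 mm from the carousel's axis and 105 mm above the table; on the carousel's +x; never the one asked for
- jar_blue (a point): top centre of the blue lid (56 mm across, 16 mm high) of a clear jar fixed on the carousel, 83 mm from the carousel's axis and 105 mm above the table; on the carousel's +y
- jar_salmon (a point): top centre of the salmon (pinkish orange) lid (56 mm across, 16 mm high) of a clear jar fixed on the carousel, 83 mm from the carousel's axis and 105 mm above the table; on the carousel's -x
- jar_yellow (a point): top centre of the yellow lid (56 mm across, 16 mm high) of a clear jar fixed on the carousel, 83 mm from the carousel's axis and 105 mm above the table; on the carousel's -y
- request_tray: green request tray: open tray, 104 x 104 x 14 mm, floor and walls 4 mm thick, fixed to the table, its place varies; origin at the centre of its underside
- stock_tray_a: grey stock tray: open tray, 104 x 104 x 14 mm, floor and walls 4 mm thick, fixed to the table, its place varies; origin at the centre of its underside
- stock_tray_b: grey stock tray, like the other: open tray, 104 x 104 x 14 mm, floor and walls 4 mm thick, fixed to the table, its place varies; origin at the centre of its underside
- pad_blue: blue memo pad, 60 x 60 x 22 mm, loose, lying flat in one of the three trays; origin at the centre of its underside
- pad_salmon: salmon (pinkish orange) memo pad, 60 x 60 x 22 mm, loose, lying flat in one of the three trays; origin at the centre of its underside
- pad_yellow: yellow memo pad, 60 x 60 x 22 mm, loose, lying flat in one of the three trays; origin at the centre of its underside
- glue_stick: glue stick standing loose on the table, white with an orange cap, 29 mm across and 90 mm high; origin at the centre of its underside

How it is judged:
By the outcome, as a careful person would: the job done as asked, in the order asked, and still so for the second after the job is handed in, while the arm keeps its last pose, push and grip.
It also fails if it takes over 48 s, if anything falls off the work surface, if the arm or the gripper's body presses on something with over 40 N, if the wrist force passes 120 N, or if a joint passes its speed limit or range.

## Working session

There is one attempt and no reset: what is moved stays moved. The work goes in short steps, Python scripts to look and compute and a tool call to move; the robot and the scene stay as the last step left them, time stands still between calls to the robot, and variables do not carry over. Pictures are saved under pics/ and viewed, at most 10 in all, crops included, and the job is handed in when it is done.

```bash
ls; mkdir -p pics; python3 - <<'E'
from cell import robot, camrig, hand_in
import cv2,numpy as np
for n in("top","side"):
    c=camrig.read_camera(n); cv2.imwrite(f"pics/{n}0.png",c["image"][:,:,::-1])
    np.savez(f"{n}0.npz",**c); print(n,c["fx"],c["cx"],c["cy"],np.round(c["pose"],3).tolist())
s=robot.observe();print(s)
E
```

```text
cell.py
pics
top 443.98960199570024 322.7689977529911 243.79851197262397 [[0.052, -0.976, 0.21, 0.336], [-0.999, -0.05, 0.014, -0.01], [-0.003, -0.211, -0.978, 1.034], [0.0, 0.0, 0.0, 1.0]]
side 580.4238511355476 319.64526611261664 244.85525834796547 [[-0.984, -0.127, 0.123, 0.392], [-0.176, 0.688, -0.704, 0.947], [0.005, -0.715, -0.699, 1.069], [0.0, 0.0, 0.0, 1.0]]
{'time': 0.1, 'qpos': array([ 1.01100987e+00,  3.42658288e-01,  1.52489349e+00, -2.85471347e-06,
        1.27540702e+00, -1.45976251e-01]), 'qvel': array([-0.00017629, -0.00139416, -0.00267068,  0.00073504, -0.00038923,
       -0.00026461]), 'joint_efforts': array([ 1.08484714e-03, -4.32006347e+01, -2.44693476e+01,  7.17545184e-02,
        5.25399204e-02,  1.62126662e-05]), 'tool_pos': array([0.21101139, 0.48060546, 0.40412135]), 'tool_rot': array([-3.14024064e+00, -1.96016676e-04,  2.72778314e+00]), 'contact_force': array([-0.47744667,  0.5435889 , -0.44276249]), 'torque': array([-0.00964467,  0.0197778 , -0.00461966]), 'grip_force': 0.0, 'opening': 0.09196527856181365}
```

View pics/top0.png

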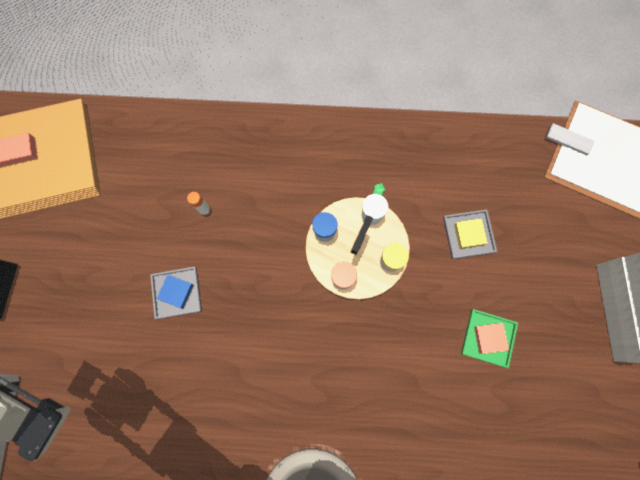

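View pics/side0.png

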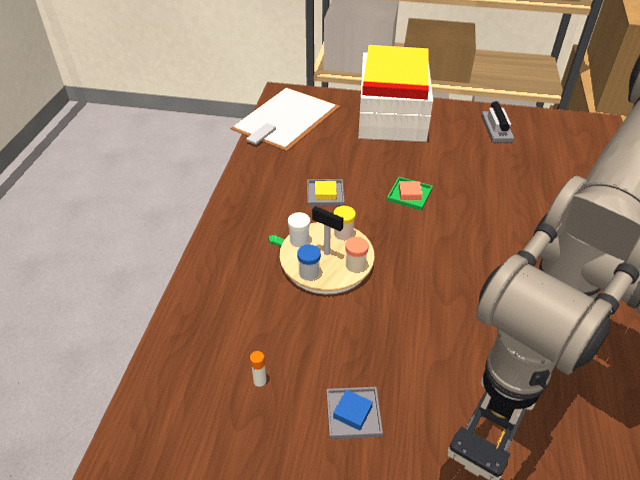

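The pad in the green tray (top view, 492,338) is salmon. The salmon lid is at (344,272), with white at (375,206) near the green pointer tip (379,188). The carousel therefore has to turn about 180°. Next I'll measure it.

```bash
cat > m.py <<'E'
import cv2,numpy as np
def load(n,i=0): return dict(np.load(f"{n}{i}.npz"))
def ray(c,u,v,z):
    d=c["pose"][:3,:3]@np.array([(u-c["cx"])/c["fx"],(v-c["cy"])/c["fy"],1]); o=c["pose"][:3,3]
    return (o+d*(z-o[2])/d[2])[:2]
HS=dict(blue=((105,150,60),(120,255,255)),yellow=((24,170,120),(33,255,255)),salmon=((3,90,120),(12,200,255)),green=((55,150,60),(75,255,255)))
def blobs(c,k,amin=15,box=(290,180,430,310)):
    h=cv2.cvtColor(c["image"],cv2.COLOR_RGB2HSV); m=cv2.inRange(h,*HS[k])
    if box: q=np.zeros_like(m);x0,y0,x1,y1=box;q[y0:y1,x0:x1]=255;m&=q
    cs,_=cv2.findContours(m,cv2.RETR_EXTERNAL,cv2.CHAIN_APPROX_NONE)
    return sorted([x for x in cs if cv2.contourArea(x)>=amin],key=cv2.contourArea)[::-1]
E
python3 - <<'E'
from m import *
R={}
for n,box in(("top",(290,175,430,310)),("side",(265,190,385,300))):
    c=load(n)
    for k in HS:
        for b in blobs(c,k,10,box)[:2]:
            b=cv2.convexHull(b);m=cv2.moments(b);u,v=m["m10"]/m["m00"],m["m01"]/m["m00"]
            P=b[:,0].astype(float); z=.012 if k=="green" else .105
            print(n,k,cv2.contourArea(b),round(u,1),round(v,1),ray(c,u,v,z if k=="green" else .100).round(4),cv2.boundingRect(b))
c=load("top");im=c["image"]
h=cv2.cvtColor(im,cv2.COLOR_RGB2HSV)
m=cv2.inRange(h,(14,60,150),(26,170,255));q=np.zeros_like(m);q[190:305,298:418]=255;m&=q
m=cv2.morphologyEx(m,cv2.MORPH_OPEN,np.ones((3,3)))
cs,_=cv2.findContours(m,cv2.RETR_EXTERNAL,cv2.CHAIN_APPROX_NONE);b=max(cs,key=cv2.contourArea)
P=cv2.convexHull(b)[:,0];W=np.array([ray(c,*p,.031) for p in P])
ctr=None
A=np.c_[2*W,np.ones(len(W))];s=np.linalg.lstsq(A,(W**2).sum(1),rcond=None)[0]
r=np.sqrt(s[2]+s[0]**2+s[1]**2);print("disc",s[:2],r, (np.hypot(*(W-s[:2]).T)-r).round(3).tolist())
for n,(x0,y0,x1,y1) in(("top",(295,175,425,305)),("side",(260,195,385,300))):
    cv2.imwrite(f"pics/{n}c.png",cv2.resize(load(n)["image"][y0:y1,x0:x1,::-1],None,fx=4.5,fy=4.5,interpolation=cv2.INTER_CUBIC))
E
```

```text
top salmon 18626.0 359.5 242.0 [ 0.545  -0.0751] (290, 175, 140, 135)
side blue 332.5 308.6 254.1 [0.582  0.0059] (298, 245, 22, 19)
side yellow 212.5 344.6 212.5 [ 0.5205 -0.156 ] (334, 206, 21, 15)
side yellow 88.5 324.9 192.2 [ 0.5832 -0.2269] (315, 190, 21, 6)
side salmon 12971.0 324.5 244.5 [ 0.5507 -0.0326] (265, 190, 120, 110)
side salmon 372.5 356.3 246.5 [ 0.4751 -0.0396] (345, 236, 24, 21)
side green 104.0 275.7 240.1 [ 0.6939 -0.1147] (269, 235, 15, 12)
disc [ 0.48216431 -0.0422776 ] 0.025571306702243106 [-0.003, -0.008, -0.002, 0.001, 0.003, 0.003, 0.002, 0.002, -0.002, -0.002, -0.003, -0.001, 0.002, 0.003, 0.003]
```

View pics/topc.png

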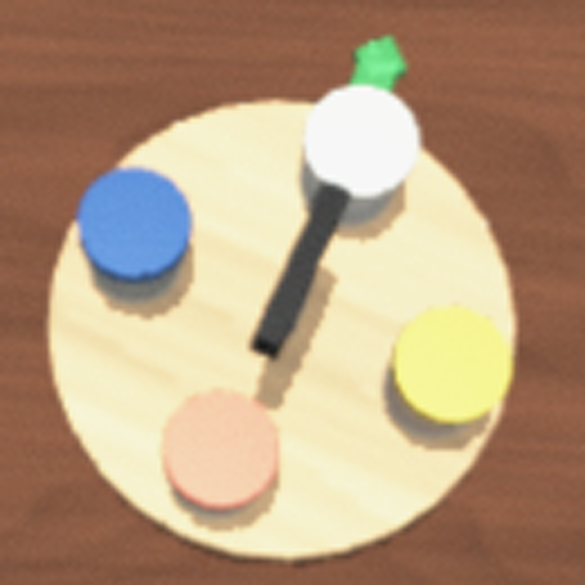

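The crop (scale 4.5, offset 295,175) clearly shows the disc centred near crop (283,329), and the lids: blue (135,223), white (362,140), yellow (452,363), salmon (221,450). The pointer tip is at (385,60), and the bar runs from (265,345) to (340,190). The colour ranges need tuning.

```bash
python3 - <<'E'
from m import *
c=load("top");im=c["image"];h=cv2.cvtColor(im,cv2.COLOR_RGB2HSV)
for k,(u,v) in dict(blue=(135,223),white=(362,140),yellow=(452,363),salmon=(221,450),green=(385,65),disc=(400,250),wood=(560,500),bar=(300,270)).items():
    x,y=round(295+u/4.5-.5),round(175+v/4.5-.5); print(k,h[y,x],h[y+1,x-1],im[y,x])
# disc: bright non-table region, fit circle of world points on hull
m=cv2.inRange(im[:,:,0],165,255);q=np.zeros_like(m);q[190:310,295:420]=255;m&=q
b=max(cv2.findContours(m,cv2.RETR_EXTERNAL,cv2.CHAIN_APPROX_NONE)[0],key=cv2.contourArea)[:,0]
W=np.array([ray(c,*p,.031) for p in b])
for i in range(8):
    A=np.c_[2*W,np.ones(len(W))];s=np.linalg.lstsq(A,(W**2).sum(1),rcond=None)[0];r=np.sqrt(s[2]+s[0]**2+s[1]**2)
    e=abs(np.hypot(*(W-s[:2]).T)-r);W=W[e<max(.0015,np.percentile(e,90))]
print("disc",s[:2],r,len(W))
E
```

```text
blue [107 140 223] [107 137 224] [101 152 223]
white [  0   0 247] [  0   0 247] [247 247 247]
yellow [ 30 100 247] [ 30 100 246] [247 246 150]
salmon [ 15  70 246] [ 15  72 246] [246 211 178]
green [ 67 120 238] [ 67 119 240] [126 238 154]
disc [ 26  45 246] [ 26  47 246] [246 240 203]
wood [  9 132 143] [ 10 134 146] [143  91  69]
bar [ 0  3 73] [60  4 72] [73 72 72]
disc [ 0.54978654 -0.07477058] 0.1194768471655433 250
```

```bash
cat >> m.py <<'E'
C0=np.array([.5498,-.0748])
TH=dict(blue=((100,100,60),(120,255,255)),yellow=((28,75,190),(34,255,255)),salmon=((11,58,225),(18,90,255)),white=((0,0,225),(180,15,255)),green=((55,70,60),(80,255,255)),bar=((0,0,0),(180,60,95)))
def meas(c,box=(296,176,424,304),ks=TH):
    h=cv2.cvtColor(c["image"],cv2.COLOR_RGB2HSV);o={}
    for k in ks:
        m=cv2.inRange(h,*TH[k]);q=np.zeros_like(m);x0,y0,x1,y1=box;q[y0:y1,x0:x1]=255
        bs=cv2.findContours(m&q,cv2.RETR_EXTERNAL,cv2.CHAIN_APPROX_NONE)[0]
        if not bs: continue
        b=cv2.convexHull(max(bs,key=cv2.contourArea));M=cv2.moments(b)
        if M["m00"]<8: continue
        z=dict(green=.012,bar=.165).get(k,.105)
        W=np.array([ray(c,*p,z) for p in b[:,0]],np.float32);M2=cv2.moments(W*1000)
        ctr=np.array([M2["m10"],M2["m01"]])/M2["m00"]/1000
        v=ctr-C0;o[k]=ctr
        print(k,"area",M["m00"],"world",ctr.round(4),"r %.4f ang %.2f"%(np.hypot(*v),np.degrees(np.arctan2(v[1],v[0]))),cv2.boundingRect(b))
        if k in("green","bar"):print("  rect",cv2.minAreaRect(W*1000), "far r",max(np.hypot(*(W-C0).T)))
    return o
E
python3 - <<'E'
from m import *
o=meas(load("top"))
for a,b in(("white","salmon"),("blue","yellow")):
    if a in o and b in o:
        d=o[a]-o[b];print(a,b,((o[a]+o[b])/2).round(4),np.hypot(*d),np.degrees(np.arctan2(d[1],d[0])))
E
```

```text
blue area 458.5 world [0.5787 0.0026] r 0.0826 ang 69.53 (312, 213, 25, 25)
yellow area 483.0 world [ 0.5191 -0.1512] r 0.0823 ang -111.93 (383, 243, 25, 26)
salmon area 485.5 world [ 0.4736 -0.0435] r 0.0824 ang 157.63 (331, 262, 26, 25)
white area 446.0 world [ 0.6269 -0.1053] r 0.0829 ang -21.58 (363, 194, 25, 24)
green area 89.0 world [ 0.6983 -0.1224] r 0.1559 ang -17.77 (373, 183, 12, 12)
  rect ((699.9707641601562, -123.54258728027344), (25.405229568481445, 28.501188278198242), 82.9512939453125) far r 0.17243433145686798
bar area 237.5 world [ 0.5475 -0.0745] r 0.0023 ang 172.89 (352, 216, 20, 38)
  rect ((546.3047485351562, -74.55467224121094), (13.51827621459961, 81.1000747680664), 69.95486450195312) far r 0.04400601928323033
white salmon [ 0.5503 -0.0744] 0.16531394033289665 -21.974606254981037
blue yellow [ 0.5489 -0.0743] 0.16491979960911413 68.80322097610333
```

```bash
python3 - <<'E'
from m import *
t=load("top")["image"][176:206,360:400,::-1];s=load("side")["image"][226:256,262:302,::-1]
cv2.imwrite("pics/ptr.png",np.hstack([cv2.resize(i,(400,300),interpolation=cv2.INTER_NEAREST) for i in(t,s)]))
for n,box in(("top",(360,170,400,210)),("side",(262,226,302,256))):
    c=load(n);print(n);meas(c,box,["green"])
E
```

```text
top
green area 89.0 world [ 0.6983 -0.1224] r 0.1559 ang -17.77 (373, 183, 12, 12)
  rect ((699.9707641601562, -123.54258728027344), (25.405229568481445, 28.501188278198242), 82.9512939453125) far r 0.17243433145686798
side
green area 112.0 world [ 0.6938 -0.1148] r 0.1495 ang -15.53 (269, 235, 16, 12)
  rect ((695.4796142578125, -115.63382720947266), (32.5172233581543, 42.98106002807617), 77.62091064453125) far r 0.17321291966576724
```

View pics/ptr.png

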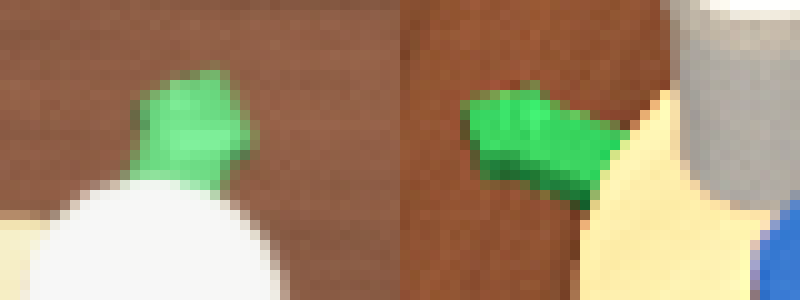

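The left panel shows a white lid covering the pointer's root. The tip is at panel (212,72), with corners at (140,100) and (250,135). In the right panel the tip is at (465,105), with corners at (535,85) and (485,152).

```bash
python3 - <<'E'
from m import *
for n,ox,oy,P in(("top",360,176,dict(tip=(212,72),bl=(140,100),br=(250,135),sl=(132,180),sr=(220,190))),("side",262,226,dict(tip=(65,105),b1=(135,85),b2=(85,155),s1=(225,130),s2=(195,180)))):
    c=load(n)
    for k,(u,v) in P.items():
        w=ray(c,ox+u/10-.5,oy+v/10-.5,.012)-C0; print(n,k,(w+C0).round(4),"r %.3f ang %.2f"%(np.hypot(*w),np.degrees(np.arctan2(w[1],w[0]))))
E
```

```text
top tip [ 0.7145 -0.1275] r 0.173 ang -17.74
top bl [ 0.7064 -0.1102] r 0.161 ang -12.75
top br [ 0.6989 -0.137 ] r 0.162 ang -22.66
top sl [ 0.686  -0.1089] r 0.140 ang -14.04
top sr [ 0.6846 -0.1301] r 0.146 ang -22.32
side tip [ 0.7176 -0.1262] r 0.176 ang -17.04
side b1 [ 0.7012 -0.1371] r 0.164 ang -22.37
side b2 [ 0.7079 -0.1087] r 0.162 ang -12.08
side s1 [ 0.6739 -0.1246] r 0.134 ang -21.84
side s2 [ 0.6775 -0.1047] r 0.131 ang -13.18
```

pendant:
  ticks:
    - [[-0.0333,-0.0233,0],[0,0,0]]
    - [[-0.0333,-0.0233,0],[0,0,0]]
    - [[-0.0333,-0.0233,0],[0,0,0]]
    - [[-0.0333,-0.0233,0],[0,0,0]]
    - [[-0.0333,-0.0233,0],[0,0,0]]
    - [[-0.0333,-0.0233,0],[0,0,0]]
    - [[-0.0333,-0.0233,0],[0,0,0]]
    - [[-0.0333,-0.0233,0],[0,0,0]]
  aperture: 0.06
  grip_n: 15

```text
time: 0.77
tool_pos: [0.3804, 0.2011, 0.4046]
tool_rot: [-3.142, -0.0, 2.728]
contact_force: [1.4, 1.1, -0.6]
opening: 0.0601
grip_force: 0.0
```

pendant:
  ticks:
    - [[-0.0333,-0.0233,0],[0,0,0]]
    - [[-0.0333,-0.0233,0],[0,0,0]]
    - [[-0.0333,-0.0233,0],[0,0,0]]
    - [[-0.0333,-0.0233,0],[0,0,0]]
    - [[-0.0333,-0.0233,0],[0,0,0]]
    - [[-0.0333,-0.0233,0],[0,0,0]]
    - [[-0.0333,-0.0233,0],[0,0,0]]
    - [[-0.0333,-0.0233,0],[0,0,0]]

```text
time: 1.43
tool_pos: [0.5496, -0.0769, 0.4043]
tool_rot: [3.141, -0.001, 2.727]
contact_force: [1.5, 0.8, -0.6]
opening: 0.0601
grip_force: 0.0
```

pendant:
  ticks:
    - [[0,0,0],[0,0,-0.033]]
    - [[0,0,0],[0,0,0]]

```text
time: 1.6
tool_pos: [0.5496, -0.0769, 0.4035]
tool_rot: [-3.142, -0.002, 2.759]
contact_force: [0.3, 0.7, -0.9]
opening: 0.0599
grip_force: 0.0
```

pendant:
  ticks:
    - [[0.0007,0.0022,0.02],[0,0,0]]
    - [[0,0,0.03],[0,0,0]]
    - [[0,0,0.03],[0,0,0]]
    - [[0,0,0.0125],[0,0,0]]
    - [[0,0,0],[0,0,0]]

```text
time: 2.02
tool_pos: [0.5477, -0.0712, 0.3089]
tool_rot: [-3.141, -0.008, 2.761]
contact_force: [-0.9, -0.7, -0.7]
opening: 0.0602
grip_force: 0.0
```

```bash
python3 - <<'E'
from cell import robot, camrig, hand_in
import cv2,numpy as np
c=camrig.read_camera("side"); cv2.imwrite("pics/s1.png",cv2.resize(c["image"][140:310,230:430,::-1],None,fx=3.5,fy=3.5))
E
```

```text
(no output)
```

View pics/s1.png

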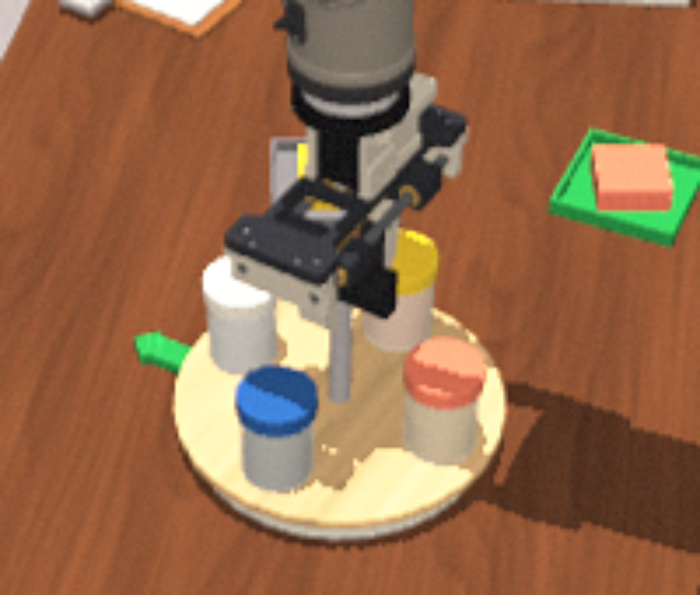

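The fingers straddle the bar, and the tray and lids are clear. I'll let it settle and recentre before closing.

pendant:
  ticks:
    - [[0,0,-0.002],[0,0,0]]
    - [[0,0,0],[0,0,0]]

```text
time: 2.23
tool_pos: [0.5496, -0.0722, 0.3162]
tool_rot: [3.141, 0.003, 2.761]
contact_force: [-0.9, -1.0, -0.1]
opening: 0.0605
grip_force: 0.0
```

pendant:
  ticks:
    - [[0,0,0],[0,0,0]]
    - [[0,0,0],[0,0,0]]
    - [[0,0,0],[0,0,0]]

```text
time: 2.48
tool_pos: [0.5492, -0.0726, 0.315]
tool_rot: [3.141, 0.001, 2.761]
contact_force: [-0.3, 0.1, 0.2]
opening: 0.0599
grip_force: 0.0
```

pendant:
  ticks:
    - [[-0.0013,-0.0017,0.004],[0,0,0]]
    - [[0,0,0],[0,0,0]]
    - [[0,0,0],[0,0,0]]

```text
time: 2.73
tool_pos: [0.5497, -0.0748, 0.3099]
tool_rot: [-3.142, -0.001, 2.76]
contact_force: [-0.1, -0.0, 0.4]
opening: 0.0599
grip_force: 0.0
```

pendant:
  ticks:
    - [[0,0,0],[0,0,0]]
    - [[0,0,0],[0,0,0]]
    - [[0,0,0],[0,0,0]]
    - [[0,0,0],[0,0,0]]
    - [[0,0,0],[0,0,0]]
    - [[0,0,0],[0,0,0]]
    - [[0,0,0],[0,0,0]]
    - [[0,0,0],[0,0,0]]
  aperture: 0.0
  grip_n: 25

```text
time: 3.4
tool_pos: [0.5499, -0.0741, 0.3102]
tool_rot: [3.14, 0.0, 2.761]
contact_force: [0.6, 4.0, 0.2]
opening: 0.014
grip_force: 25.0
```

pendant:
  ticks:
    - [[0,0,0],[0,0,0.03]]
    - [[0,0,0],[0,0,0.05]]
    - [[0,0,0],[0,0,0.06]]
    - [[0,0,0],[0,0,0.06]]
    - [[0,0,0],[0,0,0.06]]
    - [[0,0,0],[0,0,0.06]]
    - [[0,0,0],[0,0,0.06]]
    - [[0,0,0],[0,0,0.06]]
  grip_n: 40

```text
time: 4.07
tool_pos: [0.5502, -0.0735, 0.3102]
tool_rot: [3.139, -0.0, 2.318]
contact_force: [4.6, 7.2, -1.1]
opening: 0.0138
grip_force: 40.0
```

pendant:
  ticks:
    - [[0,0,0],[0,0,0.06]]
    - [[0,0,0],[0,0,0.06]]
    - [[0,0,0],[0,0,0.06]]
    - [[0,0,0],[0,0,0.06]]
    - [[0,0,0],[0,0,0.06]]
    - [[0,0,0],[0,0,0.06]]
    - [[0,0,0],[0,0,0.06]]
    - [[0,0,0],[0,0,0.06]]

```text
time: 4.73
tool_pos: [0.5507, -0.0732, 0.3102]
tool_rot: [3.138, -0.002, 1.838]
contact_force: [8.2, 9.2, -2.7]
opening: 0.0137
grip_force: 40.0
```

pendant:
  ticks:
    - [[0.0007,0.0012,0],[0,0,0.06]]
    - [[0,0,0],[0,0,0.06]]
    - [[0,0,0],[0,0,0.06]]
    - [[0,0,0],[0,0,0.06]]
    - [[0,0,0],[0,0,0.06]]
    - [[0,0,0],[0,0,0.06]]
    - [[0,0,0],[0,0,0.06]]
    - [[0,0,0],[0,0,0.06]]

```text
time: 5.4
tool_pos: [0.5517, -0.0729, 0.3102]
tool_rot: [3.139, -0.002, 1.358]
contact_force: [7.9, 4.9, -3.5]
opening: 0.0138
grip_force: 40.0
```

pendant:
  ticks:
    - [[0,0,0],[0,0,0.06]]
    - [[0,0,0],[0,0,0.06]]
    - [[0,0,0],[0,0,0.06]]
    - [[0,0,0],[0,0,0.06]]
    - [[0,0,0],[0,0,0.06]]
    - [[0,0,0],[0,0,0.06]]
    - [[0,0,0],[0,0,0.06]]
    - [[0,0,0],[0,0,0.06]]

```text
time: 6.07
tool_pos: [0.5522, -0.0732, 0.3103]
tool_rot: [3.138, -0.004, 0.878]
contact_force: [10.7, 2.6, -5.8]
opening: 0.0139
grip_force: 40.0
```

pendant:
  ticks:
    - [[0.0008,0.0009,0],[0,0,0.06]]
    - [[0,0,0],[0,0,0.06]]
    - [[0,0,0],[0,0,0.06]]
    - [[0,0,0],[0,0,0.06]]
    - [[0,0,0],[0,0,0.06]]
    - [[0,0,0],[0,0,0.06]]
    - [[0,0,0],[0,0,0.06]]
    - [[0,0,0],[0,0,0.06]]

```text
time: 6.73
tool_pos: [0.5529, -0.0737, 0.3103]
tool_rot: [3.14, -0.003, 0.398]
contact_force: [8.0, -0.3, -5.2]
opening: 0.0137
grip_force: 40.0
```

pendant:
  ticks:
    - [[0,0,0],[0,0,0.06]]
    - [[0,0,0],[0,0,0.06]]
    - [[0,0,0],[0,0,0.06]]
    - [[0,0,0],[0,0,0.06]]
    - [[0,0,0],[0,0,0.06]]
    - [[0,0,0],[0,0,0.06]]
    - [[0,0,0],[0,0,0.06]]
    - [[0,0,0],[0,0,0.06]]

```text
time: 7.4
tool_pos: [0.553, -0.0744, 0.3103]
tool_rot: [3.14, -0.004, -0.082]
contact_force: [6.5, -5.2, -4.7]
opening: 0.0139
grip_force: 40.0
```

pendant:
  ticks:
    - [[0,0,0],[0,0,0.06]]
    - [[0,0,0],[0,0,0.06]]
    - [[0,0,0],[0,0,0.05]]
    - [[0,0,0],[0,0,0.04]]
    - [[0,0,0],[0,0,0.017]]
    - [[0,0,0],[0,0,0]]
    - [[0,0,0],[0,0,0]]
    - [[0,0,0],[0,0,0]]

```text
time: 8.07
tool_pos: [0.553, -0.0747, 0.3102]
tool_rot: [3.14, -0.004, -0.307]
contact_force: [7.4, -6.1, -5.4]
opening: 0.0136
grip_force: 40.0
```

```bash
python3 - <<'E'
from cell import robot, camrig, hand_in
import cv2,numpy as np
for n in("top","side"):
    c=camrig.read_camera(n);np.savez(f"{n}1.npz",**c)
    x,y,w,h=(290,170,140,140) if n=="top" else (250,180,150,130)
    cv2.imwrite(f"pics/{n}1.png",cv2.resize(c["image"][y:y+h,x:x+w,::-1],None,fx=4,fy=4))
from m import *
for n,b in(("top",(290,170,430,310)),("side",(255,190,385,300))):print(n);meas(load(n,1),b)
E
```

```text
top
bar area 6302.5 world [ 0.6092 -0.0976] r 0.0636 ang -20.98 (315, 170, 115, 78)
  rect ((617.4368896484375, -95.9250259399414), (210.1219940185547, 154.17393493652344), 74.83761596679688) far r 0.17809553972228107
side
blue area 207.5 world [ 0.5201 -0.1486] r 0.0795 ang -111.89 (335, 205, 18, 18)
yellow area 140.5 world [0.5806 0.017 ] r 0.0968 ang 71.45 (299, 250, 22, 12)
white area 164.5 world [ 0.4714 -0.0565] r 0.0806 ang 166.88 (347, 235, 22, 13)
green area 112.0 world [ 0.6938 -0.1148] r 0.1495 ang -15.53 (269, 235, 16, 12)
  rect ((695.4796142578125, -115.63382720947266), (32.5172233581543, 42.98106002807617), 77.62091064453125) far r 0.17321291966576724
bar area 1325.0 world [ 0.5594 -0.0919] r 0.0196 ang -60.72 (294, 190, 54, 41)
  rect ((573.2008056640625, -90.00650024414062), (122.65939331054688, 146.55628967285156), 3.3752758502960205) far r 0.09712096987261852
```

View pics/top1.png

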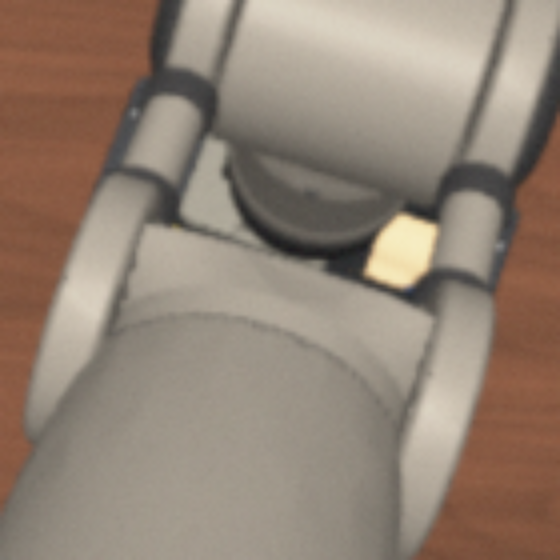

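View pics/side1.png

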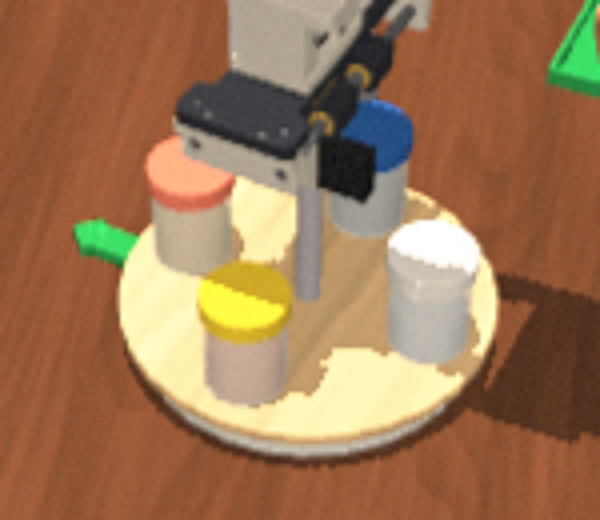

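The side view shows salmon at the pointer, yellow near (246,290) in the crop, and white near (433,247). The top view is blocked by the arm. To get the final angle, I'll compare the left and right edges of the lids in the side images before and after.

```bash
python3 - <<'E'
from m import *
from scipy.optimize import brentq
S=dict(blue=((100,110,40),(125,255,255)),yellow=((22,130,90),(34,255,255)),salmon=((0,100,120),(9,190,255)))
def proj(c,p):
    q=c["pose"][:3,:3].T@(p-c["pose"][:3,3]);return c["fx"]*q[0]/q[2]+c["cx"]
for i,k,box,a0 in((0,"blue",(285,240,330,272),68.4),(1,"yellow",(285,240,330,272),72.4),(0,"salmon",(338,230,376,262),158.4),(1,"salmon",(280,210,312,235),-17.6)):
    c=load("side",i);h=cv2.cvtColor(c["image"],cv2.COLOR_RGB2HSV);x0,y0,x1,y1=box
    m=cv2.inRange(h,*S[k])[y0:y1,x0:x1]
    b=cv2.convexHull(max(cv2.findContours(m,cv2.RETR_EXTERNAL,cv2.CHAIN_APPROX_NONE)[0],key=cv2.contourArea))[:,0]
    l,r=b[:,0].min()+x0,b[:,0].max()+x0
    rows=[(np.flatnonzero(w)[[0,-1]]+x0).mean() for w in m if (w>0).sum()>(r-l)*.75]
    u=np.mean(rows)
    f=lambda a:proj(c,np.r_[C0+.083*np.array([np.cos(np.radians(a)),np.sin(np.radians(a))]),.098])-u
    try:a=brentq(f,a0-25,a0+25)
    except ValueError:a=None
    print(i,k,l,r,"u",round(u,2),len(rows),"pred err px",round(f(a0),2),"angle",a,"px/deg",f(a0+1)-f(a0))
E
```

```text
0 blue 298 319 u 308.59 16 pred err px 0.98 angle 66.49131095336912 px/deg 0.5217835857839646
1 yellow 299 322 u 310.63 15 pred err px 1.06 angle 70.42140291982433 px/deg 0.5447414735761527
0 salmon 346 368 u 356.83 3 pred err px 0.68 angle 156.17206500764246 px/deg 0.28999398933660814
1 salmon 285 308 u 296.5 3 pred err px 1.66 angle -11.106932906822381 px/deg -0.28019546786299543
```

pendant:
  ticks:
    - [[0,0,0],[0,0,0]]
    - [[0,0,0],[0,0,0]]
    - [[0,0,0],[0,0,0]]

```text
time: 8.42
tool_pos: [0.553, -0.0747, 0.3102]
tool_rot: [3.141, -0.004, -0.307]
contact_force: [7.5, -6.0, -5.3]
opening: 0.0135
grip_force: 40.0
```

```bash
python3 -c "
from cell import robot, camrig, hand_in
print(robot.observe()['qvel'].round(4));print(hand_in())"
```

```text
[ 0.0002  0.0001 -0.0008  0.0002  0.0012  0.0003]
the job is handed in; nothing more can be done
None
```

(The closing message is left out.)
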